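Seat the well plate and hold the light-box shutter open

TASK

Push the white well plate flat on the light box into its corner, so that it lies square against both steel stops (the far one and the left one), while the shutter is still closed. Then pull the spring-return shutter knob towards the front of the light box until its red pointer stands at the green mark, and keep it there for at least three seconds; the program finishes while still holding the knob at the mark, since the exposure runs on. The plate must stay seated, and leave the vial, bottles, syringe and pipette where they are.

Things in the scene. Friction and masses are not known exactly. Their poses are not given: they have to be found in the camera images.
- lightbox: dark grey light box fixed to the table, 220 (x) x 330 (y) mm, deck 50 mm above the table; origin on the table under its centre; x points away from its front, y to its left, z up. The plate's corner is at the far left of the deck, round an amber lamp window; the shutter slot and white scale run along x near the right edge
- plate_center (a point): centre, half-way up, of the loose white 24-well plate (blue and red wells) lying on the deck: 85.4 (its x) x 127.8 (its y) x 14.4 mm high, about 110 g. A long side faces the far stop, a short side the left stop; it starts clear of both and a little crooked. Seated, its centre is at (+47, +86, +57) mm in the light box's frame
- shutter: spring-return shutter slide; origin mid-height in its black knob (red dot on top), an upright cylinder 26 mm in diameter, 72 to 96 mm above the table, on a 14 mm stem and a flat carriage 44 x 36 mm, 7 mm high. Home: (+50, -125, +84) mm in the light box's frame. Slides only along light box -x, up to 85 mm; the spring pulls home with 3 N plus 0.9 N per 10 mm
- stop_corner (a point): inner corner of the two fixed steel stops, at deck height: (+90, +150, +50) mm in the light box's frame, same axes. From it the far stop runs 160 mm along -y, its face across x, and the left stop 120 mm along -x, its face across y; both are 10 mm high and 10 mm thick
- pointer (a point): tip of the red pointer needle fixed to the slide's right side, 30 mm to the right of the knob axis (light box -y) and level with it in x; it moves with the slide over the white scale. Same axes as the light box
- mark (a point): middle of the green mark, an 8 mm wide line (along x) on a rider clipped over the light box's right edge, beside the scale; fixed during the job, but somewhere else each time (30 to 65 mm of pull from home). Axes as the light box's
- vial: small amber glass vial with white cap, 22 mm diameter, 45 mm tall, standing on the front left corner of the deck; origin under its centre. Bystander
- amber_bottle: amber bottle, 66 mm diameter, 120 mm tall, standing on the table to the left; origin under its centre. Bystander
- amber_bottle_b: smaller amber bottle, 52 mm diameter, 100 mm tall, at the left; origin under its centre. Bystander
- clear_bottle: clear bottle with blue cap, 74 mm diameter, 190 mm tall, at the right; origin under its centre. Bystander
- syringe: syringe lying along its x on the table left of the light box, about 145 mm long, 20 mm high; origin on the table under its barrel. Bystander
- pipette: beige hand pipette lying along its x on the table right of the light box, 275 mm long, 22 mm high; origin on the table under its middle. Bystander
Things that resemble listed ones, but are neither listed nor needed, are in the scene too. There is more than one size of the part that bears plate_center; the job needs the middle-sized.

How it is judged:
By the outcome, as a careful person would: the job done as asked, in the order asked, and still so for the second after the job is handed in, while the arm keeps its last pose, push and grip.
It also fails if it takes over 72 s, if anything falls off the work surface, if the arm or the gripper's body presses on something with over 40 N, if the wrist force passes 120 N, or if a joint passes its speed limit or range.

ROBOT

A 6-joint arm with a two-finger parallel gripper is mounted at the origin on the work surface. World frame = base frame: x ahead of the robot, y to its left, z up, the work surface at z = 0. Lengths are in mm, angles in rad, forces in N, time in s.
With the tool pointing down it reaches from about 275 to 825 mm from the base axis. Payload 4.9 kg.
Tool frame: the origin (TCP) lies at the very end of the fingers, on their centre line; the grasp point (between the pads) lies bot.grip_point_offset behind it (bot.grip_point_offset is the distance from the TCP to the grasp point, in mm); z points along the fingers, y is the line along which they close (so a half turn about z gives the same grasp; the last joint's range is limited). The gripper opens to 85 mm and grips with 20 to 120 N. Pads are 22 mm wide; open, the fingers measure 114 mm over their backs; the gripper's body (76 mm by 85 mm) begins 54 mm behind the grasp point. The pads swing forward as they close: fully open they stand 13 mm farther back than shut.
Start: joints at [1.029, 0.326, -0.193, 1.052, 0, 1.437], TCP at [218.121, 504.917, 231.281] pointing down, gripper open.
Joint ranges: [-2.65, 2.65], [-0.97, 1.79], [-1.3, 1.35], [-1.93, 2.1], [-1.47, 1.37], [-3.14, 3.14]. Speed limits (rad/s): [2.57, 2.57, 3.14, 3.14, 3.14, 3.14].

INTERFACE

Orientations are given as a 3x3 rotation matrix whose columns are the frame's x, y, z axes.
In Python, from rig import bot gives the robot as it stands. The module is installed in compiled form; this text tells all that it offers.
- The arm moves only by the tool arm_command, never from a script. Its arguments are lists of equal length, an entry for each row: "fingers": the finger opening in mm, from 0 to 85.4; "linear": the shift along the tool's x, y, z each as a share of 0.2 m, from -1 to 1, a list of three; "roll": the turn about the tool's z as a share of 60 degrees, from -1 to 1. In form: {"fingers": [fingers, ...], "linear": [[dx, dy, dz], ...], "roll": [roll, ...]}. A call has 1 to 20 rows; each row is the pose to reach, as a shift and turn from the pose commanded when the call began, along the tool's axes at that moment; what a row does not reach only later rows make up. A row lasts 1/8 s, in which the tool goes at most 62.5 mm and 10.7 degrees, less where a joint would pass 70% of its speed; a pose out of reach is approached as far as the arm can. A call with a number of a shift or a turn outside -1 to 1 is refused whole. A call with a gripper value outside its range is refused whole. The fingers move at their own pace and stop on an object; "newtons" is the grip in N (left out, the last holds). Time passes only in rows, so rows that repeat a pose let the fingers close. It gives the time, the measured TCP pose, the force, the opening and the grip force at its end, in the units of the state.
- bot.get_state(): the state, without advancing time (a new reading comes with each control period).
- bot.snapshot(name): name is "scene" or "top"; returns a dict with "img" (384x512x3 uint8, red, green, blue), "K" (3x3 intrinsics, pixels), "view" (4x4, takes a point from world to camera coordinates). Camera axes: x right, y up, looking along -z (the intrinsics and any distortion apply to the point x, -y, -z); pixel columns grow to the right and rows downward; lengths in mm; the calibration is good to about 2 mm. A picture is of the moment at which its call begins. There is no depth.
- bot.finish_job(): hands the job in; it is judged then, once.
The state is a dict: "clock": time; "joints": joint angles; "dq": joint speeds; "effort": joint torques, N m; "tool_pos": TCP position; "ee_rot": TCP orientation; "wrist_force": force on the tool from outside, world axes, zero at the start; "moment": the same for the moment, N m; "finger_gap": opening from 0.0 (shut) to 1.0 (fully open); "grasp_force": force on a finger pad.
Only numpy, scipy, OpenCV 4.12 (cv2) and the standard library are available. Lean on these libraries where they do the work, as an engineer would, in place of code of your own. Each camera call takes 0.05 s, during which the arm holds its last target. There are 200 camera calls.

## Working session

There is one attempt and no reset: what is moved stays moved. The work goes in short steps, Python scripts to look and compute and a tool call to move; the robot and the scene stay as the last step left them, time stands still between calls to the robot, and variables do not carry over. Pictures are saved under pics/ and viewed, at most 10 in all, crops included, and the job is handed in when it is done.

Besides the shell and the picture viewer there is one more tool, called after "Emit:" by a JSON object that holds its "op" and its "data". arm_command: Moves the arm, as the interface text tells. Its arguments: {"type":"object","properties":{"fingers":{"type":"array","items":{"type":"number"}},"linear":{"type":"array","items":{"type":"array","items":{"type":"number"}}},"roll":{"type":"array","items":{"type":"number"}},"newtons":{"type":"number"}},"required":["fingers","linear","roll"]}

```bash
mkdir -p pics; python3 - <<'E'
from rig import bot
import cv2,numpy as np
for n in("scene","top"):
    s=bot.snapshot(n);cv2.imwrite(f"pics/{n}0.png",s["img"][:,:,::-1]);np.savez(f"{n}0.npz",**s)
    print(n,s["K"].round(1).tolist(),s["view"].round(3).tolist(),[k for k in s])
st=bot.get_state();print(st["clock"],st["ee_rot"],bot.grip_point_offset)
E
```

```text
scene [[370.3, 0.0, 256.7], [0.0, 370.3, 193.2], [0.0, 0.0, 1.0]] [[-0.129, 0.992, -0.001, 64.834], [-0.682, -0.088, 0.727, 295.276], [0.72, 0.095, 0.687, -1479.475], [0.0, 0.0, 0.0, 1.0]] ['img', 'K', 'view']
top [[427.3, 0.0, 258.8], [0.0, 427.3, 189.2], [0.0, 0.0, 1.0]] [[-0.023, -1.0, -0.005, -7.541], [0.995, -0.024, 0.1, -505.245], [-0.1, -0.003, 0.995, -1393.91], [0.0, 0.0, 0.0, 1.0]] ['img', 'K', 'view']
0.1 [[-9.17989950e-01  3.96602766e-01 -8.35439114e-04]
 [ 3.96603569e-01  9.17989050e-01 -1.30894558e-03]
 [ 2.47792519e-04 -1.53293703e-03 -9.99998794e-01]] 18.700000000000003
```

View pics/scene0.png

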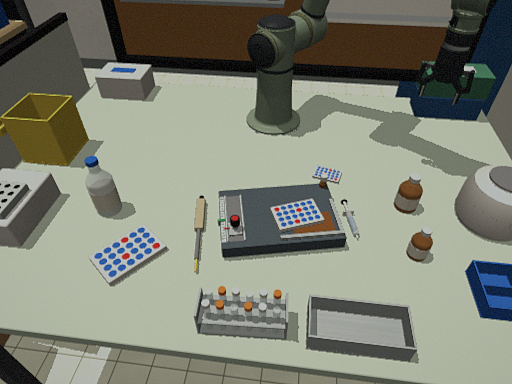

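View pics/top0.png

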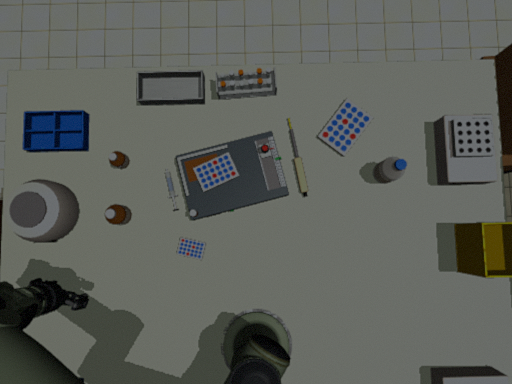

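Top view: white well plates at (216,172) on the deck, at (346,127) a large one on the table, and at (191,248) a small one on the table. The middle-sized one on the deck matches the description. I'll check it in a close crop.

```bash
cat > h.py <<'E'
import numpy as np,cv2
def ray(s,uv,z):
    K,V=s["K"],s["view"];d=np.linalg.inv(K)@[uv[0],uv[1],1];d=d*[1,-1,-1]
    R=V[:3,:3];c=-R.T@V[:3,3];w=R.T@d;return c+w*(z-c[2])/w[2]
def pix(s,p):
    q=s["view"][:3,:3]@p+s["view"][:3,3];q=s["K"]@(q*[1,-1,-1]);return q[:2]/q[2]
E
python3 - <<'E'
import numpy as np,cv2
t=np.load("top0.npz")["img"];s=np.load("scene0.npz")["img"]
a=cv2.resize(t[125:225,165:300],None,fx=5.9,fy=5.9,interpolation=cv2.INTER_CUBIC)
cv2.imwrite("pics/ct.png",a[:,:,::-1])
b=cv2.resize(s[170:265,205:360],None,fx=5.1,fy=5.1,interpolation=cv2.INTER_CUBIC)
cv2.imwrite("pics/cs.png",b[:,:,::-1])
E
```

```text
(no output)
```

View pics/ct.png

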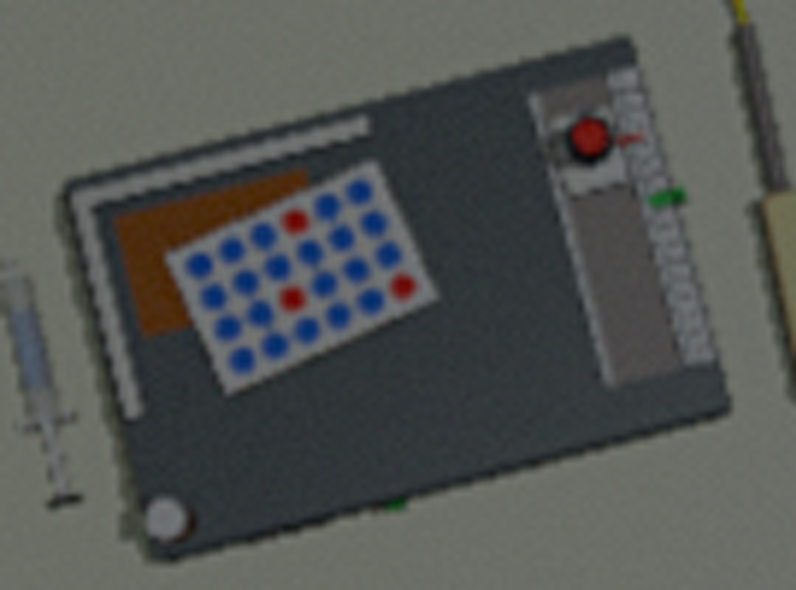

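View pics/cs.png

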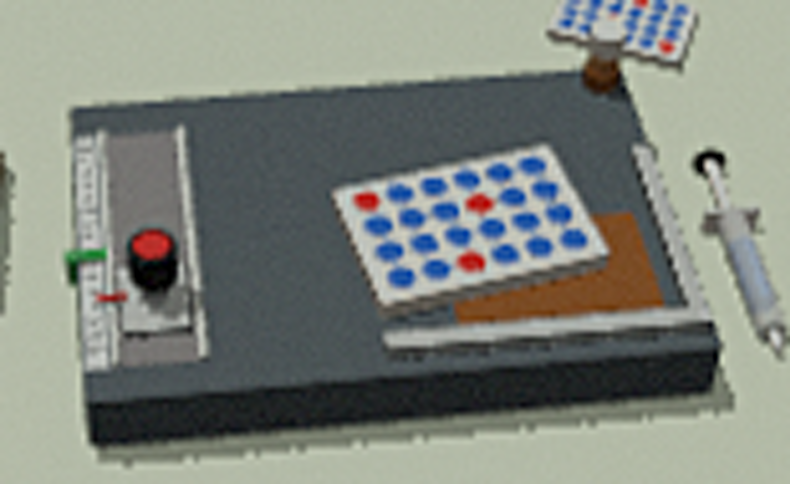

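```bash
cat > m.py <<'E'
import numpy as np,cv2
from h import *
from scipy.optimize import least_squares
T=dict(np.load("top0.npz"));S=dict(np.load("scene0.npz"))
ct=lambda u,v:np.array([(u+.5)/5.9-.5+165,(v+.5)/5.9-.5+125])
cs=lambda u,v:np.array([(u+.5)/5.1-.5+205,(v+.5)/5.1-.5+170])
L=[(T,ct(70,183),(110,165,50)),(T,ct(632,38),(110,-165,50)),(T,ct(730,408),(-110,-165,50)),
(T,ct(370,117),(100,-10,60)),(T,ct(590,138),(50,-125,96)),
(S,cs(72,108),(-110,-165,50)),(S,cs(90,405),(110,-165,50)),(S,cs(717,352),(110,165,50)),(S,cs(385,335),(90,-10,60)),(S,cs(152,244),(50,-125,96))]
def pose(p):
    c,s=np.cos(p[2]),np.sin(p[2]);return np.array([[c,-s,0],[s,c,0],[0,0,1]]),np.array([p[0],p[1],0])
def f(p):
    R,t=pose(p);return np.concatenate([pix(s,R@np.array(q)+t)-u for s,u,q in L])
r=least_squares(f,[500,80,.2],loss='soft_l1',x_scale=[10,10,.1]);print("box",r.x.round(3));print(r.fun.reshape(-1,2).round(1).tolist())
R,t=pose(r.x);np.save("box.npy",r.x)
B=lambda w:R.T@(w-t)
def tri(us):
    g=lambda X:np.concatenate([pix(s,X)-u for s,u in us])
    return B(least_squares(g,[500,50,50]).x)
for nm,s,win in(("top",T,(150,170,270,285)),("scene",S,(210,230,215,235))):
    im=s["img"].astype(int);m=(im[...,1]-im[...,[0,2]].max(2)>25)
    y,x=np.nonzero(m[win[0]:win[1],win[2]:win[3]]);s["g"]=np.array([x.mean()+win[2],y.mean()+win[0]]);print(nm,s["g"],len(x),"at z50",B(ray(s,s["g"],52)).round(1))
print("mark",tri([(T,T["g"]),(S,S["g"])]).round(1))
print("ptr",[B(ray(s,u,52)).round(1).tolist() for s,u in((T,ct(640,138)),(S,cs(98,298)))])
A=[ct(165,252),ct(375,162),ct(437,297),ct(228,393)]
C=[cs(608,252),cs(383,305),cs(333,188),cs(545,145)]
for s,P in((T,A),(S,C)):
    W=np.array([B(ray(s,u,64.4)) for u in P]);d=W[0]-W[1];e=W[1]-W[2]
    print(W.mean(0).round(1),np.linalg.norm(d),np.linalg.norm(e),np.degrees([np.arctan2(-d[0],d[1]),np.arctan2(e[1],e[0])]).round(1))
    print(W[:,:2].round(1).tolist())
print("vial",B(ray(T,ct(166,518),95)).round(1))
E
python3 m.py
```

```text
box [5.54556e+02 6.86490e+01 2.32000e-01]
[[-1.7, -1.1], [-0.1, -1.4], [0.5, -0.1], [-0.6, -0.9], [0.0, -0.8], [-0.2, -1.3], [-1.4, -1.4], [1.7, -1.3], [-0.2, -1.0], [-0.1, -0.4]]
top [277.46153846 157.92307692] 13 at z50 [  13.1 -159.3   52. ]
scene [220.79166667 220.25      ] 24 at z50 [  17.1 -162.1   52. ]
mark [  13.6 -161.2   48.1]
ptr [[48.8, -153.8, 52.0], [46.2, -154.9, 52.0]]
[19.3 47.  64.4] 125.76837531780211 82.82400558375207 [ 8.9 10.1]
[[51.2, 116.5], [70.6, -7.8], [-11.0, -22.3], [-33.4, 101.6]]
[22.4 45.5 64.4] 126.23119019363219 87.76634416199997 [11.1  9.7]
[[52.8, 115.2], [77.1, -8.7], [-9.4, -23.5], [-30.6, 99.0]]
vial [-93.9 146.4  95. ]
```

The crop confirms the plate: at deck height it measures about 126 x 85 mm, with its centre near (21, 46) in the box frame and about 10° crooked. The green mark is about 36 mm of pull from home. The green spot on the front edge is not the mark.

```bash
cat > go.py <<'E'
import sys,numpy as np
from rig import bot
x,y,a=np.load("box.npy");c,s=np.cos(a),np.sin(a);Rb=np.array([[c,-s,0],[s,c,0],[0,0,1]]);t=np.array([x,y,0])
st=bot.get_state();R=np.array(st["ee_rot"]);p=np.array(st["tool_pos"])
b=Rb.T@(p-t);ya=Rb.T@R[:,1]
print("clock",round(st["clock"],2),"tcp box",b.round(1),"tool y deg in box",np.degrees(np.arctan2(ya[1],ya[0])).round(1),"F box",(Rb.T@np.array(st["wrist_force"])).round(1),"j",np.round(st["joints"],2))
for q in sys.argv[1:]:
    w=Rb@np.array(eval(q),float)+t-p;print(q,"share",(R.T@w/200).round(3),"world",w.round(1))
E
python3 go.py "(-70,48,130)"
```

```text
clock 0.1 tcp box [-227.6  501.5  230.6] tool y deg in box 53.4 F box [ 0.3 -0.5 -0.5] j [ 1.03  0.33 -0.19  1.05  0.    1.44]
(-70,48,130) share [-1.986 -1.348  0.505] world [ 257.6 -405.2 -100.6]
```

Emit:
{"op": "arm_command", "data": {"fingers": [50,50,50,50,50,50,50,50,50,50], "linear": [[-0.12,-0.08,0],[-0.25,-0.17,0],[-0.4,-0.27,0],[-0.55,-0.37,0],[-0.7,-0.47,0],[-0.82,-0.55,0],[-0.92,-0.62,0],[-0.99,-0.67,0],[-0.99,-0.67,0],[-0.99,-0.67,0]], "roll": [-0.07,-0.15,-0.22,-0.3,-0.38,-0.46,-0.54,-0.61,-0.61,-0.61]}}

```text
clock: 1.35
tool_pos: [346.4, 303.7, 231.1]
ee_rot: [[-0.974, -0.228, -0.001], [-0.228, 0.974, 0.0], [0.0, 0.0, -1.0]]
wrist_force: [-0.5, -1.1, 1.1]
finger_gap: 0.58
grasp_force: 0.0
```

```bash
python3 go.py "(-70,48,130)"
```

```text
clock 1.35 tcp box [-148.6  276.5  231.1] tool y deg in box 89.9 F box [-0.7 -0.9  1.1] j [ 0.56  0.16 -0.41  1.    0.    0.33]
(-70,48,130) share [-0.395 -1.142  0.505] world [ 129.  -204.4 -101.1]
```

Emit:
{"op": "arm_command", "data": {"fingers": [50,50,50,50,50,50,50,50], "linear": [[-0.05,-0.14,0],[-0.12,-0.35,0],[-0.2,-0.55,0],[-0.28,-0.75,0],[-0.35,-0.9,0],[-0.395,-1,0],[-0.395,-1,0],[-0.395,-1,0]], "roll": [0,0,0,0,0,0,0,0]}}

```text
clock: 2.35
tool_pos: [468.8, 127.7, 231.1]
ee_rot: [[-0.973, -0.23, -0.001], [-0.23, 0.973, 0.0], [0.001, 0.001, -1.0]]
wrist_force: [0.2, -0.2, 0.1]
finger_gap: 0.587
grasp_force: 0.0
```

Emit:
{"op": "arm_command", "data": {"fingers": [50,50,50,50,50,50,50,50], "linear": [[0,-0.14,0.1],[0,-0.14,0.25],[0,-0.14,0.45],[0,-0.14,0.65],[0,-0.14,0.76],[0,-0.14,0.8],[0,-0.14,0.8],[0,-0.14,0.8]], "roll": [0,0,0,0,0,0,0,0]}}

```text
clock: 3.35
tool_pos: [476.6, 99.9, 72.3]
ee_rot: [[-0.973, -0.229, 0.002], [-0.229, 0.973, 0.0], [-0.002, -0.0, -1.0]]
wrist_force: [0.2, 0.2, 0.4]
finger_gap: 0.591
grasp_force: 0.0
```

```bash
python3 go.py "(-70,48,56)"; python3 - <<'E'
from rig import bot
import cv2,numpy as np
o=[]
for n,w in(("scene",(150,270,200,370)),("top",(110,240,150,310))):
    s=bot.snapshot(n);o.append(cv2.resize(s["img"][w[0]:w[1],w[2]:w[3]],(640,int(640*(w[1]-w[0])/(w[3]-w[2]))))[:300] if 0 else cv2.resize(s["img"][w[0]:w[1],w[2]:w[3]],(400,300)))
cv2.imwrite("pics/a1.png",np.hstack(o)[:,:,::-1])
E
```

```text
clock 3.35 tcp box [-68.7  48.3  72.3] tool y deg in box 90.0 F box [0.3 0.1 0.4] j [ 0.05  0.39 -0.57  0.61  0.   -0.18]
(-70,48,56) share [ 0.007 -0.001  0.082] world [ -1.2  -0.6 -16.3]
```

View pics/a1.png

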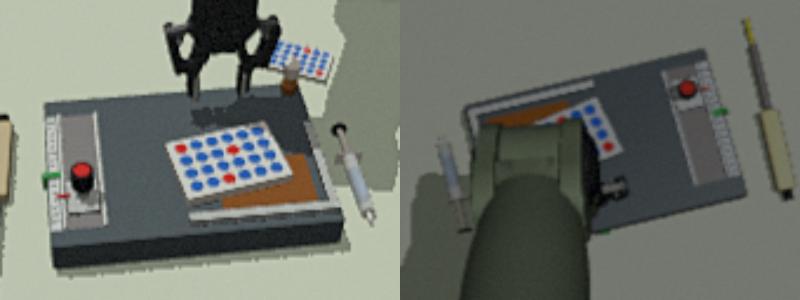

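The fingers hang over the front of the deck, tips near (195,95) and (245,92) in the left half, with their shadow below. The plate at (230,160) is untouched. I'll lower and feel for the deck.

Emit:
{"op": "arm_command", "data": {"fingers": [50,50,50,50,50], "linear": [[0,0,0.02],[0,0,0.05],[0,0,0.075],[0,0,0.085],[0,0,0.085]], "roll": [0,0,0,0,0]}}

```text
clock: 4.08
tool_pos: [475.7, 99.5, 54.0]
ee_rot: [[-0.973, -0.229, -0.001], [-0.229, 0.973, -0.0], [0.001, 0.0, -1.0]]
wrist_force: [-0.5, 0.1, -0.1]
finger_gap: 0.581
grasp_force: 0.0
```

Emit:
{"op": "arm_command", "data": {"fingers": [50,50,50], "linear": [[0,0,0.01],[0,0,0.01],[0,0,0.01]], "roll": [0,0,0]}}

```text
clock: 4.45
tool_pos: [475.9, 99.5, 52.3]
ee_rot: [[-0.973, -0.229, 0.0], [-0.229, 0.973, 0.0], [-0.0, 0.0, -1.0]]
wrist_force: [0.5, -0.1, -0.3]
finger_gap: 0.584
grasp_force: 0.0
```

Emit:
{"op": "arm_command", "data": {"fingers": [50,50,50], "linear": [[0,0,0.01],[0,0,0.01],[0,0,0.01]], "roll": [0,0,0]}}

```text
clock: 4.82
tool_pos: [475.8, 99.5, 50.2]
ee_rot: [[-0.973, -0.229, -0.0], [-0.229, 0.973, -0.0], [0.0, 0.0, -1.0]]
wrist_force: [-0.2, -1.2, -0.3]
finger_gap: 0.584
grasp_force: 0.0
```

Emit:
{"op": "arm_command", "data": {"fingers": [50,50,50,50,50,50,50,50,50,50,50,50,50,50,50,50], "linear": [[0,0,0.01],[-0.03,0,0.01],[-0.07,0,0.01],[-0.1,0,0.01],[-0.12,0,0.01],[-0.14,0,0.01],[-0.16,0,0.01],[-0.18,0,0.01],[-0.2,0,0.01],[-0.215,0,0.01],[-0.23,0,0.01],[-0.245,0,0.01],[-0.26,0,0.01],[-0.27,0,0.01],[-0.28,0,0.01],[-0.28,0,0.01]], "roll": [0,0,0,0,0,0,0,0,0,0,0,0,0,0,0,0]}}

```text
clock: 6.82
tool_pos: [530.7, 112.4, 48.4]
ee_rot: [[-0.973, -0.229, 0.001], [-0.229, 0.973, -0.0], [-0.0, -0.0, -1.0]]
wrist_force: [-0.1, 0.3, -0.4]
finger_gap: 0.587
grasp_force: 0.0
```

```bash
python3 go.py "(-7,48,48)"; python3 - <<'E'
from rig import bot
import cv2
s=bot.snapshot("scene");w=s["img"][150:270,200:370]
cv2.imwrite("pics/a2.png",cv2.resize(w,(680,480),interpolation=2)[:,:,::-1])
E
```

```text
clock 6.83 tcp box [-13.2  48.   48.4] tool y deg in box 90.0 F box [-0.1  0.4 -0.4] j [ 0.07  0.5  -0.44  0.62 -0.   -0.16]
(-7,48,48) share [-0.031 -0.     0.002] world [ 6.   1.4 -0.4]
```

View pics/a2.png

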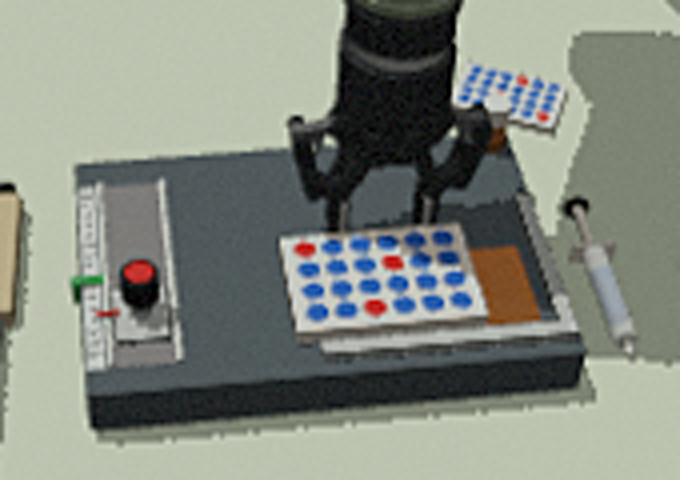

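The plate is now square, with its corners at (282,240), (465,225), (488,318) and (298,337) in the crop, just short of the far stop. Next I push on until contact.

Emit:
{"op": "arm_command", "data": {"fingers": [50,50,50,50,50], "linear": [[-0.01,0,0],[-0.02,0,0],[-0.025,0,0],[-0.03,0,0],[-0.03,0,0]], "roll": [0,0,0,0,0]}}

```text
clock: 7.5
tool_pos: [536.4, 113.7, 48.3]
ee_rot: [[-0.973, -0.229, 0.0], [-0.229, 0.973, 0.0], [-0.0, -0.0, -1.0]]
wrist_force: [-0.4, -0.7, 0.7]
finger_gap: 0.586
grasp_force: 0.2
```

Emit:
{"op": "arm_command", "data": {"fingers": [50,50,50], "linear": [[-0.005,0,0],[-0.01,0,0],[-0.01,0,0]], "roll": [0,0,0]}}

```text
clock: 7.88
tool_pos: [537.4, 114.0, 48.2]
ee_rot: [[-0.973, -0.229, -0.001], [-0.229, 0.973, -0.0], [0.001, -0.0, -1.0]]
wrist_force: [-3.1, -2.0, 2.6]
finger_gap: 0.59
grasp_force: 1.9
```

Emit:
{"op": "arm_command", "data": {"fingers": [50,50,50], "linear": [[-0.005,0,0],[-0.01,0,0],[-0.01,0,0]], "roll": [0,0,0]}}

```text
clock: 8.25
tool_pos: [537.4, 114.1, 47.9]
ee_rot: [[-0.973, -0.229, -0.005], [-0.229, 0.973, -0.001], [0.005, -0.0, -1.0]]
wrist_force: [-8.0, -3.6, 5.9]
finger_gap: 0.587
grasp_force: 4.2
```

Contact with the far stop: force builds at TCP x ≈ -6. Next I back off, lift, go round to the right side and turn by 90°.

Emit:
{"op": "arm_command", "data": {"fingers": [50,50,50,40,40,40,40,40,40,40,40,40,40,40], "linear": [[0.03,0,0],[0.06,0,0],[0.06,0,-0.05],[0.06,0,-0.15],[0.06,0,-0.25],[0,-0.1,-0.25],[-0.05,-0.2,-0.25],[-0.1,-0.3,-0.25],[-0.15,-0.4,-0.25],[-0.2,-0.5,-0.25],[-0.23,-0.54,-0.25],[-0.23,-0.54,-0.25],[-0.23,-0.54,-0.25],[-0.23,-0.54,-0.25]], "roll": [0,0,0,0,0,0.12,0.25,0.38,0.5,0.62,0.75,0.75,0.75,0.75]}}

```text
clock: 10.0
tool_pos: [609.2, 20.5, 98.4]
ee_rot: [[-0.851, 0.525, -0.0], [0.525, 0.851, 0.0], [0.0, 0.0, -1.0]]
wrist_force: [0.8, -0.3, -0.4]
finger_gap: 0.471
grasp_force: 0.0
```

Emit:
{"op": "arm_command", "data": {"fingers": [40,40,40,40,40,40,40], "linear": [[0,0,0],[0,0,0],[0,0,0],[0,0,0],[0,0,0],[0,0,0],[0,0,0]], "roll": [0.14,0.3,0.45,0.6,0.75,0.75,0.75]}}

```text
clock: 10.88
tool_pos: [609.5, 20.3, 98.3]
ee_rot: [[-0.232, 0.973, -0.0], [0.973, 0.232, 0.0], [0.0, -0.0, -1.0]]
wrist_force: [-0.4, -0.1, -0.1]
finger_gap: 0.47
grasp_force: 0.0
```

```bash
python3 go.py "(42,-60,51)"; python3 - <<'E'
from rig import bot
import cv2
s=bot.snapshot("scene");w=s["img"][150:270,200:370]
cv2.imwrite("pics/a3.png",cv2.resize(w,(680,480),interpolation=2)[:,:,::-1])
E
```

```text
clock 10.88 tcp box [ 42.3 -59.7  98.3] tool y deg in box 0.1 F box [-0.4  0.  -0.1] j [-0.09  0.55 -0.21  0.82  0.    1.25]
(42,-60,51) share [-0.002 -0.002  0.237] world [ -0.2  -0.4 -47.3]
```

View pics/a3.png

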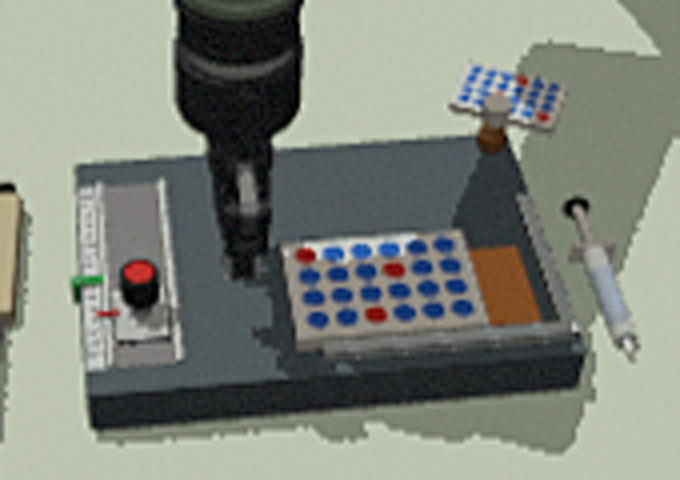

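The plate lies along the far stop (crop edge (300,347) to (488,320)), and the gripper is clear on its right at (240,265). Descend and push left.

Emit:
{"op": "arm_command", "data": {"fingers": [40,40,40,40,40,40,40,40,40,40,40,40,40,40,40,40,40,40,40,40], "linear": [[0,0,0.06],[0,0,0.14],[0,0,0.2],[0,0,0.235],[0.03,0,0.235],[0.07,0,0.235],[0.1,0,0.235],[0.12,0,0.235],[0.14,0,0.235],[0.16,0,0.235],[0.18,0,0.235],[0.2,0,0.235],[0.22,0,0.235],[0.24,0,0.235],[0.26,0,0.235],[0.28,0,0.235],[0.3,0,0.235],[0.315,0,0.235],[0.325,0,0.235],[0.325,0,0.235]], "roll": [0,0,0,0,0,0,0,0,0,0,0,0,0,0,0,0,0,0,0,0]}}

```text
clock: 13.42
tool_pos: [594.5, 83.6, 51.2]
ee_rot: [[-0.229, 0.973, -0.0], [0.973, 0.229, 0.001], [0.001, -0.0, -1.0]]
wrist_force: [-0.1, 0.0, -0.5]
finger_gap: 0.468
grasp_force: 0.0
```

Emit:
{"op": "arm_command", "data": {"fingers": [40,40,40], "linear": [[0.01,0,0],[0.015,0,0],[0.015,0,0]], "roll": [0,0,0]}}

```text
clock: 13.8
tool_pos: [593.9, 86.4, 51.2]
ee_rot: [[-0.229, 0.973, -0.0], [0.973, 0.229, 0.0], [0.0, -0.0, -1.0]]
wrist_force: [-0.9, -1.0, 0.4]
finger_gap: 0.469
grasp_force: 0.0
```

```bash
python3 go.py
```

```text
clock 13.8 tcp box [42.4  8.3 51.2] tool y deg in box -0.0 F box [-1.1 -0.8  0.4] j [ 0.02  0.59 -0.28  0.71  0.    1.36]
```

Emit:
{"op": "arm_command", "data": {"fingers": [40,40,40], "linear": [[0.008,0,0],[0.015,0,0],[0.015,0,0]], "roll": [0,0,0]}}

```text
clock: 14.18
tool_pos: [593.5, 88.9, 51.3]
ee_rot: [[-0.229, 0.973, 0.0], [0.973, 0.229, -0.001], [-0.001, 0.0, -1.0]]
wrist_force: [0.4, -1.8, -1.1]
finger_gap: 0.468
grasp_force: 1.0
```

Emit:
{"op": "arm_command", "data": {"fingers": [40,40,40], "linear": [[0.005,0,0],[0.01,0,0],[0.01,0,0]], "roll": [0,0,0]}}

```text
clock: 14.55
tool_pos: [593.8, 89.1, 51.6]
ee_rot: [[-0.228, 0.974, 0.002], [0.974, 0.228, -0.004], [-0.005, 0.001, -1.0]]
wrist_force: [1.3, -8.2, 0.6]
finger_gap: 0.469
grasp_force: 3.7
```

```bash
python3 go.py
```

```text
clock 14.55 tcp box [42.9 10.9 51.6] tool y deg in box -0.1 F box [-0.6 -8.3  0.6] j [ 0.03  0.59 -0.28  0.7  -0.    1.37]
```

Left stop reached (8 N at y ≈ 11). Back off, lift and go above the knob, then check the seating.

Emit:
{"op": "arm_command", "data": {"fingers": [40,40,40,40,40,60,60,60,60,60,60,60,60], "linear": [[-0.03,0,0],[-0.06,0,0],[-0.08,0,-0.08],[-0.1,0,-0.2],[-0.12,0.01,-0.35],[-0.2,0.02,-0.43],[-0.32,0.038,-0.43],[-0.45,0.038,-0.43],[-0.56,0.038,-0.43],[-0.64,0.038,-0.43],[-0.685,0.038,-0.43],[-0.685,0.038,-0.43],[-0.685,0.038,-0.43]], "roll": [0,0,0,0,0,0,0,0,0,0,0,0,0]}}

```text
clock: 16.18
tool_pos: [631.4, -39.9, 137.2]
ee_rot: [[-0.23, 0.973, -0.0], [0.973, 0.23, 0.0], [0.0, -0.0, -1.0]]
wrist_force: [0.5, 0.5, 0.0]
finger_gap: 0.7
grasp_force: 0.0
```

```bash
python3 go.py "(50,-125,66)"; python3 - <<'E'
from rig import bot
import cv2,numpy as np
o=[]
for n,w in(("scene",(180,255,245,345)),("top",(130,205,170,270))):
    s=bot.snapshot(n);o.append(cv2.resize(s["img"][w[0]:w[1],w[2]:w[3]],(400,300),interpolation=2))
cv2.imwrite("pics/a4.png",np.hstack(o)[:,:,::-1])
E
```

```text
clock 16.18 tcp box [  49.9 -123.3  137.2] tool y deg in box -0.0 F box [0.6 0.3 0. ] j [-0.18  0.55 -0.09  0.93  0.    1.16]
(50,-125,66) share [-0.009  0.001  0.356] world [  0.5  -1.6 -71.2]
```

View pics/a4.png

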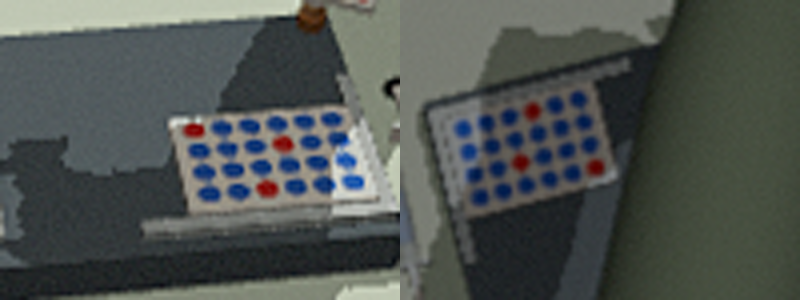

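The plate looks seated in both views, flush to the far stop (left crop, edge near y=212) and the left stop (right crop, edge near x=455). One last light push from the front makes sure.

Emit:
{"op": "arm_command", "data": {"fingers": [0,0,0,0,0,0,0,0,0,0,0,0,0,0], "linear": [[0.1,-0.1,0],[0.25,-0.2,0],[0.4,-0.3,0],[0.55,-0.4,0],[0.7,-0.475,0],[0.85,-0.475,0],[0.95,-0.475,0],[1,-0.475,0],[1,-0.475,0.1],[1,-0.475,0.2],[1,-0.475,0.3],[1,-0.475,0.38],[1,-0.475,0.405],[1,-0.475,0.405]], "roll": [0,0,0,0,0,0,0,0,0,0,0,0,0,0]}}

```text
clock: 18.02
tool_pos: [493.4, 132.3, 56.3]
ee_rot: [[-0.229, 0.973, -0.0], [0.973, 0.229, -0.0], [-0.0, -0.0, -1.0]]
wrist_force: [-0.5, 0.7, 0.4]
finger_gap: -0.001
grasp_force: 0.0
```

Emit:
{"op": "arm_command", "data": {"fingers": [0,0,0,0,0,0,0,0], "linear": [[0,0.03,0],[0,0.06,0],[0,0.08,0],[0,0.1,0],[0,0.115,0],[0,0.125,0],[0,0.13,0],[0,0.13,0]], "roll": [0,0,0,0,0,0,0,0]}}

```text
clock: 19.02
tool_pos: [518.6, 138.4, 56.3]
ee_rot: [[-0.229, 0.973, -0.0], [0.973, 0.229, -0.0], [-0.0, -0.0, -1.0]]
wrist_force: [0.7, -0.4, -0.3]
finger_gap: -0.003
grasp_force: 0.0
```

```bash
python3 go.py "(-10,78,56)"
```

```text
clock 19.02 tcp box [-18.9  76.1  56.3] tool y deg in box -0.0 F box [ 0.6 -0.6 -0.3] j [ 0.12  0.49 -0.45  0.63 -0.    1.46]
(-10,78,56) share [0.01  0.045 0.001] world [ 8.3  3.9 -0.3]
```

Emit:
{"op": "arm_command", "data": {"fingers": [0,0,0,0,0], "linear": [[0,0.01,0],[0,0.02,0],[0,0.03,0],[0,0.04,0],[0,0.04,0]], "roll": [0,0,0,0,0]}}

```text
clock: 19.65
tool_pos: [526.7, 140.2, 56.3]
ee_rot: [[-0.229, 0.973, 0.0], [0.973, 0.229, 0.0], [-0.0, 0.0, -1.0]]
wrist_force: [0.5, -0.3, -0.6]
finger_gap: 0.001
grasp_force: 0.0
```

Emit:
{"op": "arm_command", "data": {"fingers": [0,0,0], "linear": [[0,0.005,0],[0,0.01,0],[0,0.01,0]], "roll": [0,0,0]}}

```text
clock: 20.02
tool_pos: [528.5, 140.7, 56.3]
ee_rot: [[-0.229, 0.973, 0.0], [0.973, 0.229, 0.0], [-0.0, 0.0, -1.0]]
wrist_force: [-0.2, -1.2, -0.3]
finger_gap: -0.001
grasp_force: 0.0
```

Emit:
{"op": "arm_command", "data": {"fingers": [0,0,0], "linear": [[0,0.005,0],[0,0.01,0],[0,0.01,0]], "roll": [0,0,0]}}

```text
clock: 20.4
tool_pos: [530.0, 141.0, 56.2]
ee_rot: [[-0.229, 0.973, -0.001], [0.973, 0.229, -0.0], [-0.0, -0.001, -1.0]]
wrist_force: [-1.3, -0.6, 0.2]
finger_gap: -0.0
grasp_force: 0.9
```

```bash
python3 go.py
```

```text
clock 20.4 tcp box [-7.3 76.  56.2] tool y deg in box -0.0 F box [-1.4 -0.3  0.2] j [ 0.13  0.5  -0.42  0.65 -0.    1.47]
```

Emit:
{"op": "arm_command", "data": {"fingers": [0,0,0], "linear": [[0,0.005,0],[0,0.008,0],[0,0.008,0]], "roll": [0,0,0]}}

```text
clock: 20.78
tool_pos: [530.2, 141.1, 56.0]
ee_rot: [[-0.229, 0.973, -0.003], [0.973, 0.229, -0.001], [-0.0, -0.003, -1.0]]
wrist_force: [-5.7, -2.5, 4.2]
finger_gap: 0.001
grasp_force: 3.6
```

```bash
python3 go.py
```

```text
clock 20.77 tcp box [-7.  76.1 56. ] tool y deg in box -0.0 F box [-6.1 -1.1  4.2] j [ 0.13  0.51 -0.42  0.65 -0.    1.47]
```

Seated against both stops. Now the knob: lift, move above it with the fingers open, descend.

Emit:
{"op": "arm_command", "data": {"fingers": [0,0,0,0,60,60,60,60,60,60,60,60,60,60], "linear": [[0,-0.04,0],[0,-0.08,0],[0,-0.08,-0.15],[0,-0.08,-0.3],[-0.1,-0.05,-0.4],[-0.25,0.05,-0.4],[-0.4,0.15,-0.4],[-0.55,0.25,-0.4],[-0.7,0.28,-0.4],[-0.85,0.28,-0.4],[-0.95,0.28,-0.4],[-1,0.28,-0.4],[-1,0.28,-0.4],[-1,0.28,-0.4]], "roll": [0,0,0,0,0,0,0,0,0,0,0,0,0,0]}}

```text
clock: 22.52
tool_pos: [631.9, -39.5, 136.3]
ee_rot: [[-0.23, 0.973, -0.0], [0.973, 0.23, 0.0], [0.0, -0.0, -1.0]]
wrist_force: [0.1, -0.2, 0.3]
finger_gap: 0.705
grasp_force: 0.0
```

```bash
python3 go.py "(50,-125,66)"
```

```text
clock 22.52 tcp box [  50.5 -123.   136.3] tool y deg in box 0.0 F box [ 0.1 -0.2  0.3] j [-0.18  0.55 -0.09  0.93  0.    1.16]
(50,-125,66) share [-0.01  -0.002  0.351] world [ -0.   -2.  -70.3]
```

Emit:
{"op": "arm_command", "data": {"fingers": [60,60,60,60,60,60,20,20,20,20,20,20,20,20], "linear": [[-0.01,0,0.06],[-0.01,0,0.14],[-0.01,0,0.22],[-0.01,0,0.3],[-0.01,0,0.34],[-0.01,0,0.35],[-0.01,0,0.35],[-0.01,0,0.35],[-0.01,0,0.35],[-0.01,0,0.35],[-0.01,0,0.35],[-0.01,0,0.35],[-0.01,0,0.35],[-0.01,0,0.35]], "roll": [0,0,0,0,0,0,0,0,0,0,0,0,0,0], "newtons": 40}}

```text
clock: 24.28
tool_pos: [633.3, -42.4, 67.1]
ee_rot: [[-0.229, 0.973, 0.001], [0.973, 0.229, -0.0], [-0.001, 0.001, -1.0]]
wrist_force: [0.0, 0.9, 6.2]
finger_gap: 0.288
grasp_force: 39.4
```

```bash
python3 go.py "(14,-125,66)"
```

```text
clock 24.27 tcp box [  51.1 -126.2   67.1] tool y deg in box -0.0 F box [0.2 0.8 6.2] j [-0.18  0.62 -0.16  0.78  0.    1.16]
(14,-125,66) share [ 0.006 -0.186  0.005] world [-36.4  -7.4  -1.1]
```

Emit:
{"op": "arm_command", "data": {"fingers": [20,20,20,20,20,20,20,20,20,20], "linear": [[0,-0.02,0],[0,-0.045,0],[0,-0.07,0],[0,-0.095,0],[0,-0.12,0],[0,-0.14,0],[0,-0.16,0],[0,-0.17,0],[0,-0.17,0],[0,-0.17,0]], "roll": [0,0,0,0,0,0,0,0,0,0]}}

```text
clock: 25.52
tool_pos: [601.0, -50.2, 67.1]
ee_rot: [[-0.229, 0.973, 0.003], [0.973, 0.229, 0.0], [-0.001, 0.003, -1.0]]
wrist_force: [6.1, 1.4, 3.3]
finger_gap: 0.287
grasp_force: 39.6
```

```bash
python3 go.py; cat > look.py <<'E'
import sys,numpy as np,cv2
from h import *
from rig import bot
x,y,a=np.load("box.npy");c,s=np.cos(a),np.sin(a);Rb=np.array([[c,-s,0],[s,c,0],[0,0,1]]);t=np.array([x,y,0])
S=bot.snapshot("scene");im=S["img"].astype(int)
def cen(m):
    z=np.zeros(m.shape,bool);z[195:245,208:236]=1;v,u=np.nonzero(m&z);return np.array([u.mean(),v.mean()]),len(u)
for n,m in(("green",im[...,1]-im[...,[0,2]].max(2)>25),("red",im[...,0]-im[...,1:].max(2)>60)):
    uv,k=cen(m);print(n,uv.round(2),k,(Rb.T@(ray(S,uv,52)-t)).round(1))
cv2.imwrite(sys.argv[1],cv2.resize(S["img"][190:245,205:285],(800,550),interpolation=2)[:,:,::-1])
E
python3 look.py pics/b1.png
```

```text
clock 25.52 tcp box [  17.9 -126.4   67.1] tool y deg in box -0.0 F box [ 6.2 -0.1  3.3] j [-0.21  0.57 -0.26  0.74  0.    1.13]
green [219.84 220.58] 19 [  18.  -164.7   52. ]
red [226.2 218.6] 5 [  12.5 -147.1   52. ]
```

View pics/b1.png

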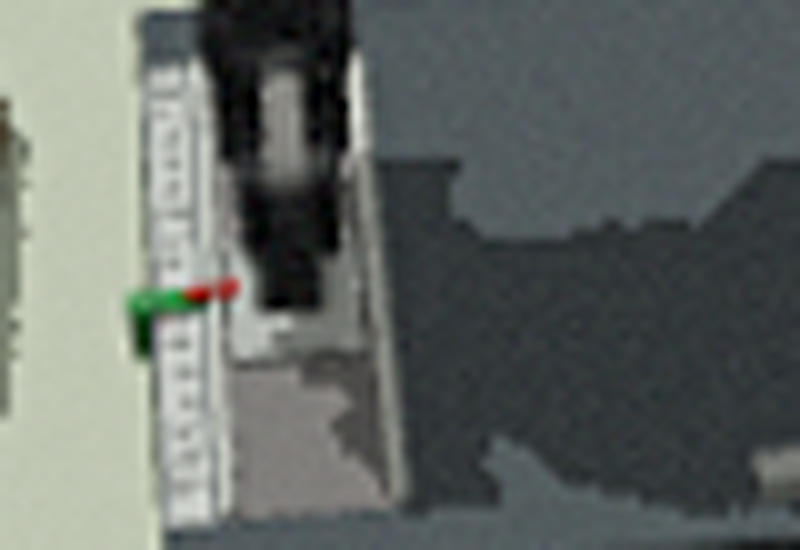

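Knob gripped and pulled about 33 mm: the needle tip at (190,295) nearly meets the green bar at (130–190,300). The needle sits higher than the mark, so I'll correct for parallax using both views.

```bash
cat > tri.py <<'E'
import numpy as np,cv2
from h import *
from rig import bot
from scipy.optimize import least_squares
x,y,a=np.load("box.npy");c,s=np.cos(a),np.sin(a);Rb=np.array([[c,-s,0],[s,c,0],[0,0,1]]);t=np.array([x,y,0])
T0=dict(np.load("top0.npz"));S0=dict(np.load("scene0.npz"));T1=bot.snapshot("top");S1=bot.snapshot("scene")
def cen(s,ch,w):
    p=s["img"][w[0]:w[1],w[2]:w[3]].astype(float);o=[i for i in range(3) if i!=ch];e=p[...,ch]-p[...,o].max(2)
    e=np.where(e>15,e,0);v,u=np.mgrid[w[0]:w[1],w[2]:w[3]]
    return (np.array([(u*e).sum(),(v*e).sum()])/e.sum() if e.sum()>0 else None),int((e>0).sum())
P={}
for n,s,ch,w in(("ptr_top0",T0,0,(144,152,270,276)),("mark_top0",T0,1,(153,164,272,286)),("ptr_sc0",S0,0,(224,232,220,230)),("mark_sc0",S0,1,(214,223,214,228)),
 ("ptr_top1",T1,0,(145,170,268,290)),("mark_top1",T1,1,(153,164,272,286)),("ptr_sc1",S1,0,(214,224,220,231)),("mark_sc1",S1,1,(214,223,214,224))):
    uv,k=cen(s,ch,w);P[n]=(s,uv);print(n,None if uv is None else uv.round(2),k,None if uv is None else (Rb.T@(ray(s,uv,55)-t)).round(1))
def tri(*ks):
    g=lambda X:np.concatenate([pix(*[P[k][0],X])-P[k][1] for k in ks]);r=least_squares(g,[600,-80,55]);return (Rb.T@(r.x-t)).round(1),r.fun.round(1)
print(tri("ptr_top0","ptr_sc0"),tri("mark_top0","mark_sc0"))
E
python3 tri.py
```

```text
ptr_top0 [271.4  148.03] 6 [  49.4 -148.2   55. ]
mark_top0 [277.73 157.9 ] 16 [  12.4 -159.9   55. ]
ptr_sc0 [226.48 227.76] 11 [  48.6 -147.7   55. ]
mark_sc0 [221.17 219.7 ] 25 [  18.  -160.9   55. ]
ptr_top1 None 0 None
mark_top1 None 0 None
ptr_sc1 [226.  218.6] 11 [  15.2 -147.6   55. ]
mark_sc1 [219.83 219.9 ] 19 [  18.3 -164.5   55. ]
(array([  49.3, -147.9,   55.8]), array([-0.1,  0. , -0.1, -0. ])) (array([  13.2, -160.8,   49.9]), array([ 0.1, -0. ,  0.1,  0. ]))
```

Home-to-mark distance is 36 mm and the present pull is 33.3 mm, so I pull 2.8 mm more and then hold.

Emit:
{"op": "arm_command", "data": {"fingers": [20,20,20,20,20,20], "linear": [[0,-0.007,0],[0,-0.014,0],[0,-0.014,0],[0,-0.014,0],[0,-0.014,0],[0,-0.014,0]], "roll": [0,0,0,0,0,0]}}

```text
clock: 26.42
tool_pos: [598.4, -50.8, 67.1]
ee_rot: [[-0.229, 0.973, 0.004], [0.973, 0.229, 0.0], [-0.001, 0.003, -1.0]]
wrist_force: [5.9, 1.1, 4.8]
finger_gap: 0.289
grasp_force: 39.6
```

```bash
python3 go.py; python3 tri.py | grep sc1; python3 - <<'E'
from rig import bot
import cv2
s=bot.snapshot("scene");w=s["img"][180:265,205:360]
cv2.imwrite("pics/b2.png",cv2.resize(w,(790,433),interpolation=2)[:,:,::-1])
E
```

```text
clock 26.43 tcp box [  15.2 -126.4   67.1] tool y deg in box -0.0 F box [ 6.  -0.3  4.8] j [-0.21  0.57 -0.27  0.73  0.    1.13]
ptr_sc1 [225.74 217.87] 10 [  12.4 -148.2   55. ]
mark_sc1 [220.11 219.82] 19 [  18.1 -163.8   55. ]
```

View pics/b2.png

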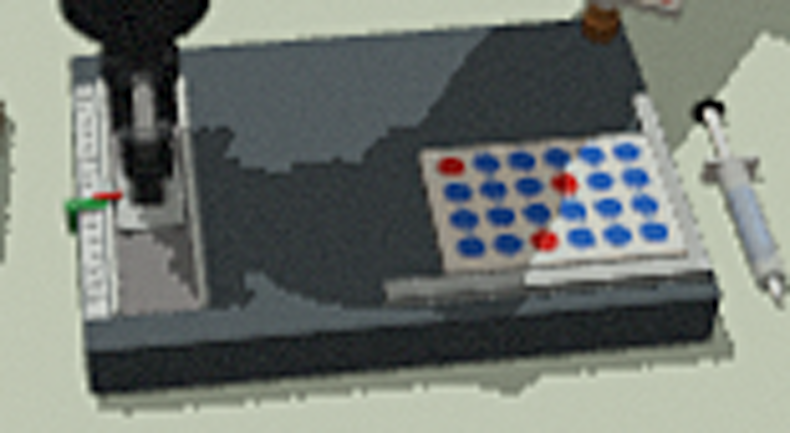

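The needle tip (100,197) sits over the green bar (75–105,207), shifted only by its greater height. The plate lies in its corner. Now I hold for over 3 s.

Emit:
{"op": "arm_command", "data": {"fingers": [20,20,20,20,20,20,20,20,20,20,20,20,20,20,20,20], "linear": [[0,0,0],[0,0,0],[0,0,0],[0,0,0],[0,0,0],[0,0,0],[0,0,0],[0,0,0],[0,0,0],[0,0,0],[0,0,0],[0,0,0],[0,0,0],[0,0,0],[0,0,0],[0,0,0]], "roll": [0,0,0,0,0,0,0,0,0,0,0,0,0,0,0,0]}}

```text
clock: 28.58
tool_pos: [598.4, -50.9, 67.1]
ee_rot: [[-0.229, 0.973, 0.003], [0.973, 0.229, 0.0], [-0.001, 0.003, -1.0]]
wrist_force: [6.1, 1.3, 4.3]
finger_gap: 0.284
grasp_force: 39.6
```

Emit:
{"op": "arm_command", "data": {"fingers": [20,20,20,20,20,20,20,20,20,20,20,20,20,20,20,20], "linear": [[0,0,0],[0,0,0],[0,0,0],[0,0,0],[0,0,0],[0,0,0],[0,0,0],[0,0,0],[0,0,0],[0,0,0],[0,0,0],[0,0,0],[0,0,0],[0,0,0],[0,0,0],[0,0,0]], "roll": [0,0,0,0,0,0,0,0,0,0,0,0,0,0,0,0]}}

```text
clock: 30.58
tool_pos: [598.4, -50.8, 67.1]
ee_rot: [[-0.229, 0.973, 0.003], [0.973, 0.229, 0.0], [-0.001, 0.003, -1.0]]
wrist_force: [6.3, 2.6, 4.7]
finger_gap: 0.289
grasp_force: 39.6
```

```bash
python3 go.py; python3 tri.py | grep sc1; python3 -c "
from rig import bot
print(bot.finish_job())"
```

```text
clock 30.57 tcp box [  15.2 -126.4   67.1] tool y deg in box -0.0 F box [6.7 1.1 4.7] j [-0.21  0.57 -0.27  0.73  0.    1.13]
ptr_sc1 [225.8  217.91] 10 [  12.6 -148.    55. ]
mark_sc1 [220.1  219.85] 20 [  18.2 -163.8   55. ]
the job is handed in; nothing more can be done
None
```

I pushed the plate against both stops, then pulled the shutter about 36 mm to the green mark, held it there for 4 s and handed the job in at about 31 s still holding; no verdict came back, and the mark position is good to about 1 mm.

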